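# Castle nut on a bench rotor: tighten, line up, pin

## Robot

A 7-joint arm with a two-finger parallel gripper is mounted at the origin on a cart in front of the work surface, level with it; the furniture and walls round the work are solid. World frame = base frame: x ahead of the robot, y to its left, z up, the work surface at z = 0. Lengths are in m, angles in rad, forces in N, time in s.
With the tool pointing down it reaches from about 0.4 to 0.85 m from the base axis. Payload 4.4 kg.
Tool frame: the origin (TCP) lies at the very end of the fingers, on their centre line; the grasp point (between the pads) lies 19 mm behind it; z points along the fingers, x is the direction in which the jaws open and shut, and the axes are right-handed (so a half turn about z gives the same grasp; the last joint's range is limited). The gripper opens to 94 mm and grips with 3 to 60 N. Pads are 16 mm wide; open, the fingers measure 119 mm over their backs; the gripper's body (75 mm by 177 mm) begins 78 mm behind the grasp point.
Start: joints at [1.055, 0.628, 0.038, 1.517, -0.027, 0.996, -0.02], TCP at [0.283, -0.585, 0.205] pointing down, gripper open.
Joint ranges: [-3.06, 3.06], [-0.37, 2.12], [-1.25, 1.32], [0.18, 2.47], [-1.1, 4.24], [0.23, 1.98], [-2.94, 2.94]. Speed limits (rad/s): [2.57, 2.57, 3.14, 3.14, 3.14, 3.14, 3.14].

## Interface

Orientations are given as a unit quaternion [x, y, z, w].
In Python, from bench import * gives the robot as it stands. The module is installed in compiled form; this text tells all that it offers.
- The arm moves only by the tool play_rows, never from a script. Its argument "motion" is one flat list of numbers, 6 for each row, row after row: the shift along the tool's x, y, z in cm, then the turn, a rotation vector about the tool's x, y, z in degrees. A call has 1 to 12 rows; each row shifts and turns the commanded pose from where the row before left it, along the tool's axes as they then stand; what a row does not reach is not made up. A row lasts 1/8 s, in which the tool goes at most 62.5 mm and 10.7 degrees, less where a joint would pass 70% of its speed; a pose out of reach is approached as far as the arm can. A call is refused whole if a number of a shift passes 6.25 or a number of a turn 10.7, either way. A call with a gripper value outside its range is refused whole. "jaw" is the finger opening in cm, from 0 to 9.4, set as the call begins (left out, the last holds). The fingers move at their own pace and stop on an object; "newtons" is the grip in N (left out, the last holds). Time passes only in rows, so rows that do not move let the fingers close. It gives the time, the measured TCP pose, the force and the opening at its end, in the units of the state.
- sense(): the state, without advancing time (a new reading comes with each control period).
- get_image(name): name is "scene" or "top" or "wrist"; returns a dict with "img" (480x640x3 uint8, red, green, blue), "mtx" (3x3 intrinsics, pixels), "dist" ([k1, k2, p1, p2, k3] as OpenCV has them; the pictures are not rectified), "R" (3x3) and "t" (3): a world point X has camera coordinates R X + t; the wrist camera has in their place "hand_eye" (4x4, takes a point from camera to tool coordinates, whose origin is the TCP and whose axes are the tool frame's). Camera axes: x right, y down, z forward; pixel columns grow to the right and rows downward; lengths in m; the calibration is good to about 2 mm. A picture is of the moment at which its call begins: read the wrist's pose just before it. There is no depth.
- sign_off(): hands the job in, once; it reports no verdict.
The state is a dict: "time_s": time; "joint_pos": joint angles; "qvel": joint speeds; "tau": joint torques, N m; "tcp_pos": TCP position; "orientation": TCP orientation; "contact_force": force on the tool from outside, world axes, zero at the start; "wrist_torque": the same for the moment, N m; "gripper_width": opening from 0.0 (shut) to 1.0 (fully open).
Only numpy, scipy, OpenCV 4.12 (cv2) and the standard library are available. Lean on these libraries where they do the work, as an engineer would, in place of code of your own. Each camera call takes 0.05 s, during which the arm holds its last target. There are 200 camera calls.

## Task

Secure the rotor: turn the castle nut on the spindle clockwise until you feel it come up tight on its spring washer, then carry on only as far as it takes for the next slot to line up with the cross-hole through the spindle, so less than one extra slot. Then push the orange-gripped lock pin through slot and cross-hole until its grip meets the nut, and let go; leave the vial, the beaker and the timer where they stand.

Things in the scene. Friction and masses are not known exactly. Their poses are not given: they have to be found in the camera images.
- drive: white round rotor drive, fixed to the bench, 140 mm across, 50 mm high to the top of its aluminium rotor plate (120 mm across); a steel spindle 20 mm in diameter stands up from its middle to 92 mm. Origin on the spindle's axis at the underside, z up. A grey panel marks its -x side.
- cross_hole (a point): centre of the cross-hole in the spindle, on the spindle's axis, 78 mm above the bench. The hole runs right through along this frame's x axis (parallel to the drive's x) and is 7.4 mm wide and high. A red line across the spindle's top end shows its direction. The pin may enter from either end.
- castle_nut: dark steel castle nut on the spindle. Origin on the axis at its underside, 53 to 59 mm above the bench; z up. The lower 16 mm is a hexagon, 46 mm across flats, 53 mm across corners, its flats square to the directions 0, 60, 120 .. degrees from the nut's x axis. Right-hand thread: clockwise from above tightens and it sinks 8 mm a turn. It stays where it is left.
- nut_hex (a point): on the nut's axis at half height of the hexagon. Feel: loose, the nut turns with about 0.06 N m. It meets the washer 0.2 to 2.6 rad after the start, unknown beforehand; the moment then rises within 0.4 rad to about 0.8 N m: that is tight. It is friction, so felt only while turning. Fingers closed on the flats with 7 N turn the loose nut but slip behind on the tight one; 50 N turns it.
- nut_crown (a point): on the nut's axis at the top of its crown, 29 mm over its underside. The crown (44 mm across, above the hexagon) has six slots 8 mm wide, open at the top, 13 mm deep, one over the middle of each flat, 60 degrees apart. A slot must be within about 4 degrees of the cross-hole for the pin to pass; in height the cross-hole lies in the slots at every tight position.
- lock_pin: lock pin standing on the bench on its grip. The grip is an upright orange block 24 mm (x) by 16 mm (y) by 40 mm high; origin under its centre, z up. A steel shank 5 mm in diameter leaves its +x face 16 mm above the origin, runs along +x and ends in a tapered point 72 mm from the origin. 40 g.
- pin_mid (a point): point on the shank's axis 36 mm from the grip's middle along +x; it lies on the spindle's axis, in the cross-hole, when the pin is fully in and the grip meets the nut's hexagon flat.
- vial: small sample vial with black cap, 23 mm across, 48 mm high, loose bystander; origin under its centre
- small_beaker: small glass beaker, 52 mm across, 66 mm high, loose bystander; origin under its centre
- timer: white lab timer, 60 x 60 x 22 mm, loose bystander; origin under its centre

How it is judged:
On the way:
1. the nut is tight on its washer and the pin is not yet in it (contact force between castle_nut and drive above 18 N and distance between pin_mid and cross_hole above 0.05 m), for 0.2 s.
At the end, for the whole second after the job is handed in: the nut is tight (presses the washer with over 18 N), the pin is home in slot and cross-hole (its mid point within 6 mm of the hole's centre, shank within 0.2 rad of the hole's axis) and at rest (contact force between castle_nut and drive above 18 N and distance between pin_mid and cross_hole below 0.006 m and angle between the x axis of lock_pin and the x axis of drive, either way round below 0.2 rad and linear speed of lock_pin below 0.02 m/s); the robot touches nothing.
It fails at once if the nut is overtightened, about 1.7 rad past the point where it meets the washer (washer force over 38.5 N) (contact force between castle_nut and drive above 38.5 N).
It fails at once if the vial is disturbed (distance of vial from where it was at the start of the episode above 0.02 m or angle between vial's own z axis and vertical above 0.5 rad).
It fails at once if the beaker is disturbed (distance of small_beaker from where it was at the start of the episode above 0.02 m or angle between small_beaker's own z axis and vertical above 0.5 rad).
It fails at once if the timer is disturbed (distance of timer from where it was at the start of the episode above 0.02 m).
It also fails if it takes over 67 s, if anything falls off the work surface, if the arm or the gripper's body presses on something with over 40 N, if the wrist force passes 120 N, or if a joint passes its speed limit or range.

## Working session

There is one attempt and no reset: what is moved stays moved. The work goes in short steps, Python scripts to look and compute and a tool call to move; the robot and the scene stay as the last step left them, time stands still between calls to the robot, and variables do not carry over. Pictures are saved under pics/ and viewed, about 8 in all and at most 12, crops included, and the job is handed in when it is done.

Besides the shell and the picture viewer there is one more tool, called by a JSON object that holds its "name" and its "arguments". play_rows: Moves the arm, as the interface text tells. Its arguments: {"type":"object","properties":{"motion":{"type":"array","items":{"type":"number"}},"jaw":{"type":"number"},"newtons":{"type":"number"}},"required":["motion"]}

```bash
mkdir -p pics
cat > h.py <<'E'
from bench import *
import numpy as np, cv2
from scipy.spatial.transform import Rotation as Ro
def cam(n):
    s=sense(); d=get_image(n)
    if 'hand_eye' in d:
        T=np.eye(4); T[:3,:3]=Ro.from_quat(s['orientation']).as_matrix(); T[:3,3]=s['tcp_pos']
        M=np.linalg.inv(T@np.array(d['hand_eye'])); d['R']=M[:3,:3]; d['t']=M[:3,3]
    d['R']=np.array(d['R']);d['t']=np.array(d['t']);d['mtx']=np.array(d['mtx']);d['dist']=np.array(d['dist'])
    return d
def save(d,n): cv2.imwrite('pics/'+n,d['img'][:,:,::-1])
def ray(d,uv):
    p=cv2.undistortPoints(np.array(uv,float).reshape(-1,1,2),d['mtx'],d['dist']).reshape(-1,2)
    v=np.c_[p,np.ones(len(p))]@d['R']; return -d['R'].T@d['t'],v
def onz(d,uv,z):
    c,v=ray(d,uv); return c+v*((z-c[2])/v[:,2])[:,None]
def proj(d,X): return cv2.projectPoints(np.array(X,float).reshape(-1,1,3),cv2.Rodrigues(d['R'])[0],d['t'],d['mtx'],d['dist'])[0].reshape(-1,2)
E
python3 - <<'E'
from h import *
s=sense(); print(s)
im=[]
for n in ('top','scene','wrist'):
    d=cam(n); save(d,n+'0.png'); print(n,-d['R'].T@d['t'],d['R'][2]); np.save(n+'0.npy',d,allow_pickle=True)
E
```

```text
{'time_s': 0.0, 'joint_pos': array([ 1.05519426,  0.62933614,  0.03843767,  1.51829036, -0.02699127,
        0.99635278, -0.0199953 ]), 'qvel': array([-5.91558942e-04, -1.39939223e-04, -2.11686112e-03,  1.77669375e-03,
       -3.33520371e-05,  1.45292766e-03, -1.07326943e-03]), 'tau': array([-5.59766358e-04, -5.49723816e+01,  1.14359926e+00, -1.86630428e+01,
       -5.20539517e-02,  2.38059671e-02,  1.80135667e-04]), 'tcp_pos': array([ 0.28235677, -0.58474969,  0.20458539]), 'orientation': array([ 8.46994469e-01, -5.31600881e-01, -7.98685797e-04, -4.84938956e-04]), 'contact_force': array([ 0.50646105, -0.2303089 ,  0.39046611]), 'wrist_torque': array([-0.0036176 , -0.0379632 , -0.04961734]), 'gripper_width': 0.9984185801922214}
top [0.41094065 0.00767417 1.25370443] [ 0.16571587  0.01957013 -0.98597934]
scene [0.10761689 0.45669902 0.60716897] [ 0.57645328 -0.53803308 -0.61499758]
wrist [ 0.34734462 -0.55354179  0.38390214] [-0.22618043 -0.10743335 -0.9681428 ]
```

View pics/top0.png

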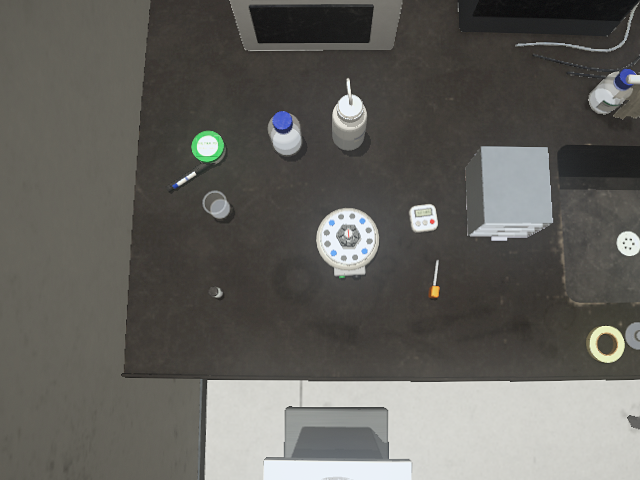

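View pics/scene0.png

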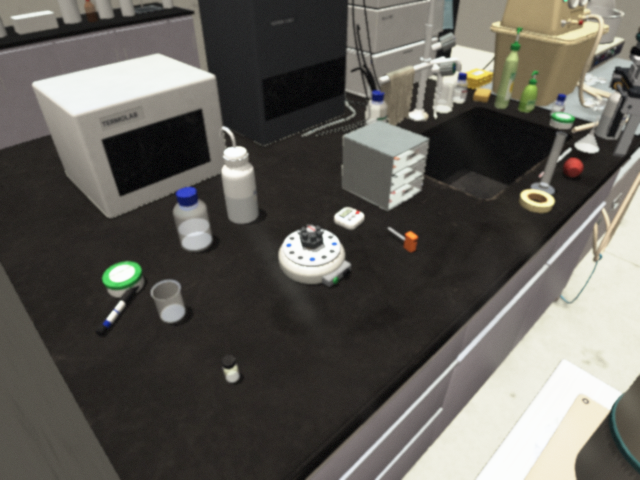

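The top view shows the drive at about (348,238) with its panel toward the bottom, the pin at (435,292) with its shank pointing up, the timer at (424,218), the beaker at (216,206) and the vial at (216,292). The scene view shows the same layout.

Run:
```python
from h import *
d=np.load('top0.npy',allow_pickle=True).item(); im=d['img']
print('corner',onz(d,[[205,378],[335,430]],0))
hsv=cv2.cvtColor(im,cv2.COLOR_RGB2HSV)
m=cv2.inRange(hsv,(5,150,120),(22,255,255)); m[:, :400]=0; m[:,460:]=0
c=max(cv2.findContours(m,0,1)[0],key=cv2.contourArea); print('grip',cv2.minAreaRect(c),cv2.boundingRect(c))
g=cv2.minAreaRect(c)
print('grip top z.04',onz(d,[g[0]],.04), 'z.02',onz(d,[g[0]],.02))
# shank
m2=(im.min(2)>90).astype(np.uint8); roi=np.zeros_like(m2); roi[250:288,425:448]=1
ys,xs=np.where((m2&roi)>0); print('shank px',ys.min(),ys.max(),xs.min(),xs.max())
P=onz(d,np.c_[xs,ys],.016)[:,:2]; mu=P.mean(0); v=np.linalg.svd(P-mu)[2][0]; print(mu,v,np.degrees(np.arctan2(v[1],v[0])),((P-mu)@v).min(),((P-mu)@v).max())
# drive: white
w=(im.min(2)>150).astype(np.uint8); w[:195]=0;w[285:]=0;w[:,:300]=0;w[:,400:]=0
c=max(cv2.findContours(w,0,1)[0],key=cv2.contourArea); c=cv2.convexHull(c)
P=onz(d,c.reshape(-1,2),.045)[:,:2].astype(np.float32); print('drive',cv2.minEnclosingCircle(P),cv2.boundingRect(c))
for n,uv,z in(('timer',(424,218),.02),('beaker',(216,206),.033),('vial',(216,292),.03)): print(n,onz(d,[uv],z))
a=cv2.resize(im[195:290,305:395],None,fx=6,fy=6,interpolation=cv2.INTER_CUBIC); 
e=np.load('scene0.npy',allow_pickle=True).item()['img']
b=cv2.resize(e[215:295,270:360],(540//2,240),interpolation=cv2.INTER_CUBIC); b=cv2.copyMakeBorder(b,0,a.shape[0]-240,0,0,0)
cv2.imwrite('pics/c1.png',np.hstack([a,b])[:,:,::-1])
```

```text
corner [[0.320752   0.28952812 0.        ]
 [0.21430975 0.00467453 0.        ]]
grip ((433.969970703125, 291.2099609375), (9.333809852600098, 11.455129623413086), 8.130102157592773) (429, 286, 11, 12)
grip top z.04 [[ 0.51118189 -0.20581806  0.04      ]] z.02 [[ 0.51283371 -0.20933609  0.02      ]]
shank px 260 287 433 438
[ 0.5537706  -0.21418944] [-0.98821561  0.15306829] 171.19521930005124 -0.028935700827944576 0.03160636939128817
drive ((0.6162920594215393, -0.019277604296803474), 0.07637915015220642) (316, 208, 63, 68)
timer [[ 0.67567802 -0.19087998  0.02      ]]
beaker [[0.69829456 0.27211809 0.033     ]]
vial [[0.50716985 0.26519459 0.03      ]]
```

View pics/c1.png

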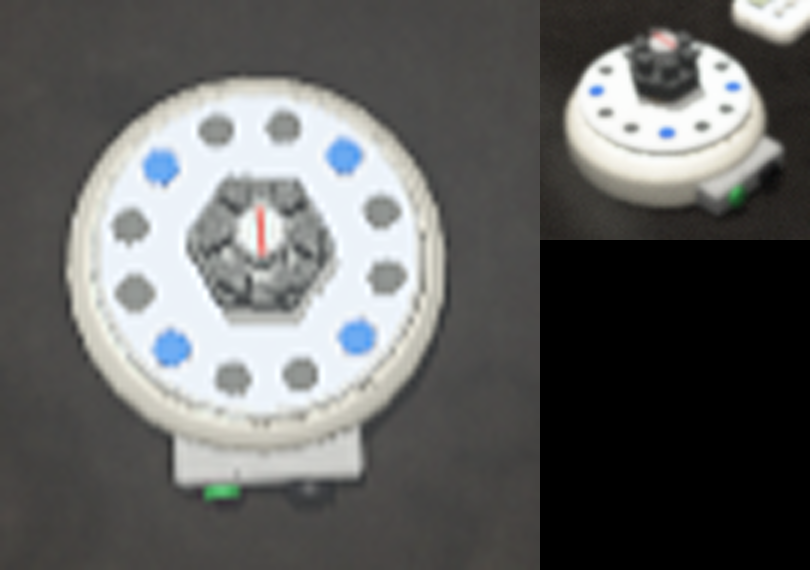

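The crop shows the red line at about (261,232), running vertically, so the drive's x is close to world x. The hexagon has corners near ±y, so one pair of flats faces ±x. Next I move over the nut to look with the wrist camera.

{"name": "play_rows", "arguments": {"motion": [-3,-4.6,0,0,0,0,-3,-4.6,0,0,0,0,-3,-4.6,0,0,0,0,-3,-4.6,0,0,0,0,-3,-4.6,0,0,0,0,-3,-4.6,0,0,0,0,-3,-4.6,0,0,0,0,-3,-4.6,0,0,0,0,-3,-4.6,0,0,0,0,-3,-4.6,0,0,0,0,-3,-4.6,0,0,0,0,-3,-4.6,0,0,0,0]}}

```text
time_s: 1.65
tcp_pos: [0.6238, -0.0196, 0.2053]
orientation: [0.847, -0.532, -0.0, 0.0]
contact_force: [0.5, -0.4, -0.2]
gripper_width: 0.997
```

{"name": "play_rows", "arguments": {"motion": [0,0,0,0,0,-10.5,0,0,0,0,0,-10.5,0,0,0,0,0,-10.5,0,0,0,0,0,-10.5,0,0,0,0,0,-10.5,0,0,0,0,0,-10.5,0,0,0,0,0,-10.5,0,0,0,0,0,-10.5,0,0,0,0,0,-10.5,0,0,0,0,0,-10.5,0,0,0,0,0,-10.5,0,0,0,0,0,-10.5]}}

```text
time_s: 3.15
tcp_pos: [0.623, -0.0214, 0.2052]
orientation: [0.857, 0.516, -0.0, -0.0]
contact_force: [0.1, -1.6, -0.9]
gripper_width: 0.999
```

```bash
cat >> h.py <<'E'
def st():
    s=sense(); X=Ro.from_quat(s['orientation']).as_matrix(); x=X[:,0]
    print('t%.2f'%s['time_s'],'tcp',s['tcp_pos'].round(4),'az %.1f'%np.degrees(np.arctan2(x[1],x[0])),'tz',X[:,2].round(3),'q',s['joint_pos'].round(2),'F',s['contact_force'].round(1),'M',s['wrist_torque'].round(2),'w %.1f'%(s['gripper_width']*94)); return s
def rel(p,az=None):  # needed shift in tool cm, turn deg
    s=sense(); X=Ro.from_quat(s['orientation']).as_matrix(); print('shift cm',(X.T@(np.array(p)-s['tcp_pos'])*100).round(2), end=' ')
    if az is not None:
        a=np.degrees(np.arctan2(X[1,0],X[0,0])); print('turn z',round((a-az+180)%360-180,1))
E
python3 - <<'E'
from h import *
st(); d=cam('wrist'); save(d,'w1.png'); np.save('w1.npy',d,allow_pickle=True)
print(-d['R'].T@d['t'], proj(d,[[.616,-.019,.09],[.636,-.019,.09]]))
E
```

```text
t3.15 tcp [ 0.623  -0.0214  0.2052] az 62.1 tz [-0.001 -0.    -1.   ] q [ 0.34  0.65 -0.58  1.58  0.4   1.03  0.72] F [ 0.1 -1.6 -0.9] M [ 0.01 -0.08 -0.04] w 94.0
[0.55836223 0.0125727  0.38443927] [[312.85695793 237.09962279]
 [323.99138112 257.5775262 ]]
```

View pics/w1.png

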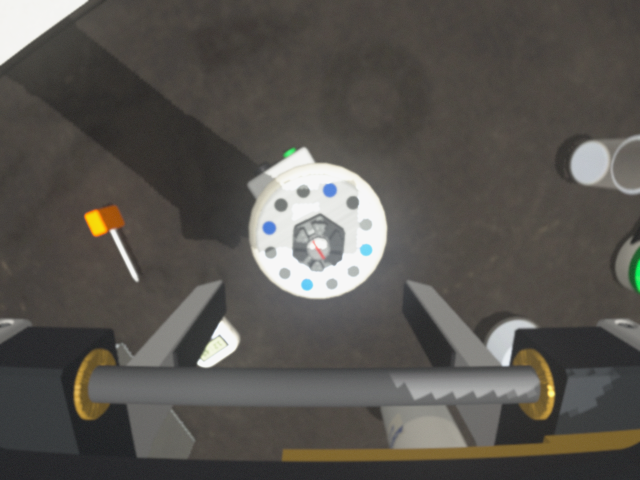

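The wrist view shows the rotor at about (318,230) and the nut with its red line at about (318,245). I measure from this picture and make a zoomed crop.

Run:
```python
from h import *
d=np.load('w1.npy',allow_pickle=True).item(); im=d['img'].astype(int)
r=(im[:,:,0]-np.maximum(im[:,:,1],im[:,:,2])>40); r[:200]=0;r[280:]=0;r[:,:280]=0;r[:,360:]=0
ys,xs=np.where(r); P=onz(d,np.c_[xs,ys],.092)[:,:2]; mu=P.mean(0); v=np.linalg.svd(P-mu)[2][0]; l=(P-mu)@v
print('red',len(xs),mu,(P.mean(0)+v*(l.min()+l.max())/2),'ang',np.degrees(np.arctan2(v[1],v[0])),l.min(),l.max())
w=(im.min(2)>135).astype(np.uint8); w[:150]=0;w[305:]=0;w[:,:235]=0;w[:,400:]=0
# dots: rotor holes ring via blue dots
b=(im[:,:,2]-im[:,:,0]>60).astype(np.uint8); b[:160]=0;b[300:]=0;b[:,:240]=0;b[:,:][:,395:]=0
n,_,stt,ce=cv2.connectedComponentsWithStats(b); ce=ce[1:][stt[1:,4]>20]; Q=onz(d,ce,.05); print('blue',Q.round(4),Q.mean(0), np.degrees(np.arctan2(*(Q[:,1::-1]-Q.mean(0)[1::-1]).T)))
# rectified top view at crown height
h=0.083; c=mu; S=8e3; N=560
g=np.mgrid[0:N,0:N]; X=c[0]+(N/2-g[0])/S; Y=c[1]+(N/2-g[1])/S
def warp(h):
    uv=proj(d,np.stack([X,Y,np.full_like(X,h)],-1)).astype(np.float32).reshape(N,N,2)
    return cv2.remap(d['img'],uv[...,0],uv[...,1],cv2.INTER_CUBIC)
a=warp(.084)
cv2.imwrite('pics/c2.png',a[:,:,::-1])
```

```text
red 59 [ 0.62816001 -0.01995432] [ 0.6272259  -0.02002728] ang 4.466151205693085 -0.009570894066680862 0.007696993558985546
blue [[ 0.5918  0.0109  0.05  ]
 [ 0.5963 -0.0555  0.05  ]
 [ 0.6581  0.0154  0.05  ]
 [ 0.6626 -0.0509  0.05  ]] [ 0.6271905  -0.02001965  0.05      ] [ 138.83962252 -131.06664822   48.93557418  -41.07363645]
```

View pics/c2.png

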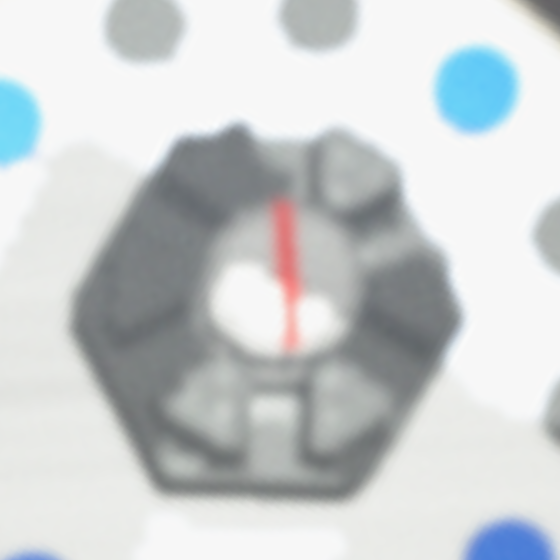

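The crop gives the spindle centre at (0.6272,-0.0200), and the red line and the blue dots agree on that. The drive yaw is about 3.9°. The hexagon edges run (155,490)-(350,495) and (75,305)-(462,315), so the nut yaw is about -1.5° (mod 60). The clockwise turns that line up a slot are therefore 55°, 115°, 175° and 235°.

{"name": "play_rows", "arguments": {"motion": [0,0,1,0,0,-9.4,0,0,1,0,0,-9.4,0,0,1,0,0,-9.4,0,0,1,0,0,-9.4,0,0,0.5,0,0,-9.4,0,0,0.5,0,0,-9.4,0,0,0,0,0,0], "jaw": 7.2}}

```text
time_s: 4.08
tcp_pos: [0.6227, -0.0215, 0.1546]
orientation: [0.515, 0.857, -0.0, -0.001]
contact_force: [1.0, 0.2, 0.3]
gripper_width: 0.768
```

Run:
```python
from h import *
st(); rel([.6272,-.02,.058],118.5)
```

```text
t4.08 tcp [ 0.6227 -0.0215  0.1546] az 117.9 tz [-0.002  0.    -1.   ] q [ 0.45  0.77 -0.81  1.63  0.63  1.02  1.5 ] F [1.  0.2 0.3] M [ 0.07 -0.12 -0.03] w 72.2
shift cm [-0.09  0.48  9.66] turn z -0.6
```

{"name": "play_rows", "arguments": {"motion": [-0.1,0.5,0.7,0,0,-0.6,0,0,1.5,0,0,0,0,0,1.5,0,0,0,0,0,1.5,0,0,0,0,0,1.5,0,0,0,0,0,1.5,0,0,0,0,0,1,0,0,0,0,0,0.5,0,0,0,0,0,0,0,0,0]}}

```text
time_s: 5.2
tcp_pos: [0.6281, -0.0196, 0.0583]
orientation: [0.509, 0.861, 0.0, -0.0]
contact_force: [-0.1, 0.0, -0.2]
gripper_width: 0.768
```

{"name": "play_rows", "arguments": {"motion": [0,0,0,0,0,0,0,0,0,0,0,0,0,0,0,0,0,0,0,0,0,0,0,0,0,0,0,0,0,0,0,0,0,0,0,0], "jaw": 4, "newtons": 50}}

```text
time_s: 5.95
tcp_pos: [0.6282, -0.0195, 0.0588]
orientation: [0.509, 0.861, 0.0, 0.0]
contact_force: [-0.5, -0.1, 3.8]
gripper_width: 0.486
```

Run:
```python
from h import *
st(); rel([.6272,-.02,.058],118.5)
```

```text
t5.95 tcp [ 0.6282 -0.0195  0.0588] az 118.8 tz [ 0.  0. -1.] q [ 0.4   0.88 -0.73  1.69  0.74  0.87  1.43] F [-0.5 -0.1  3.8] M [ 0.14  0.04 -0.03] w 45.7
shift cm [ 0.01 -0.11  0.08] turn z 0.3
```

{"name": "play_rows", "arguments": {"motion": [0,-0.1,0.03,0,0,6,0,0,0.01,0,0,6,0,0,0.01,0,0,6,0,0,0.02,0,0,6]}}

```text
time_s: 6.45
tcp_pos: [0.6282, -0.0198, 0.0583]
orientation: [0.678, 0.735, 0.001, 0.001]
contact_force: [0.9, 0.4, 2.9]
gripper_width: 0.484
```

```bash
python3 -c "from h import *;st()"
```

```text
t6.45 tcp [ 0.6282 -0.0198  0.0583] az 94.6 tz [ 0.002  0.001 -1.   ] q [ 0.35  0.85 -0.62  1.69  0.65  0.81  1.08] F [0.9 0.4 2.9] M [ 0.17 -0.19  0.04] w 45.5
```

{"name": "play_rows", "arguments": {"motion": [0,0,0.02,0,0,6,0,0,0.01,0,0,6,0,0,0.01,0,0,6]}}

```text
time_s: 6.82
tcp_pos: [0.6283, -0.0199, 0.0579]
orientation: [0.785, 0.62, 0.001, 0.001]
contact_force: [-0.1, -0.8, 1.4]
gripper_width: 0.482
```

```bash
python3 -c "from h import *;st()"
```

```text
t6.83 tcp [ 0.6283 -0.0199  0.0579] az 76.6 tz [ 0.002  0.    -1.   ] q [ 0.31  0.83 -0.54  1.69  0.58  0.78  0.83] F [-0.1 -0.8  1.4] M [ 0.06 -0.28  0.1 ] w 45.3
```

{"name": "play_rows", "arguments": {"motion": [0,0,0.02,0,0,6,0,0,0.01,0,0,6,0,0,0.01,0,0,6]}}

```text
time_s: 7.2
tcp_pos: [0.6283, -0.0201, 0.0575]
orientation: [0.872, 0.489, 0.001, 0.001]
contact_force: [1.1, -0.3, 2.1]
gripper_width: 0.482
```

```bash
python3 -c "from h import *;st()"
```

```text
t7.20 tcp [ 0.6283 -0.0201  0.0575] az 58.6 tz [ 0.002  0.    -1.   ] q [ 0.26  0.82 -0.46  1.69  0.5   0.75  0.58] F [ 1.1 -0.3  2.1] M [ 0.03 -0.18  0.12] w 45.3
```

{"name": "play_rows", "arguments": {"motion": [0,0,0.02,0,0,6,0,0,0.01,0,0,6,0,0,0.01,0,0,6]}}

```text
time_s: 7.58
tcp_pos: [0.6281, -0.0203, 0.0573]
orientation: [0.938, 0.347, 0.001, 0.001]
contact_force: [0.1, -0.4, 4.4]
gripper_width: 0.486
```

```bash
python3 -c "from h import *;st()"
```

```text
t7.58 tcp [ 0.6281 -0.0203  0.0573] az 40.6 tz [ 0.002 -0.    -1.   ] q [ 0.21  0.8  -0.38  1.69  0.41  0.72  0.34] F [ 0.1 -0.4  4.4] M [-0.06 -0.06  0.25] w 45.7
```

{"name": "play_rows", "arguments": {"motion": [0,0,0.02,0,0,5,0,0,0.01,0,0,5]}}

```text
time_s: 7.82
tcp_pos: [0.628, -0.0203, 0.0572]
orientation: [0.964, 0.265, 0.001, 0.001]
contact_force: [0.1, -0.8, 5.9]
gripper_width: 0.482
```

```bash
python3 -c "from h import *;st()"
```

```text
t7.83 tcp [ 0.628  -0.0203  0.0572] az 30.7 tz [ 0.002 -0.001 -1.   ] q [ 0.18  0.8  -0.33  1.7   0.37  0.71  0.2 ] F [ 0.1 -0.8  5.9] M [-0.13  0.14  0.39] w 45.3
```

{"name": "play_rows", "arguments": {"motion": [0,0,0.02,0,0,5,0,0,0.01,0,0,5]}}

```text
time_s: 8.07
tcp_pos: [0.628, -0.0203, 0.0571]
orientation: [0.984, 0.18, 0.001, 0.001]
contact_force: [-0.7, -1.1, 7.4]
gripper_width: 0.486
```

```bash
python3 -c "from h import *;st()"
```

```text
t8.07 tcp [ 0.628  -0.0203  0.0571] az 20.7 tz [ 0.002 -0.001 -1.   ] q [ 0.16  0.79 -0.28  1.7   0.32  0.7   0.07] F [-0.7 -1.1  7.4] M [-0.12  0.25  0.4 ] w 45.7
```

{"name": "play_rows", "arguments": {"motion": [0,0,0,0,0,5,0,0,0,0,0,5]}}

```text
time_s: 8.32
tcp_pos: [0.6278, -0.0204, 0.0569]
orientation: [0.996, 0.093, 0.001, 0.0]
contact_force: [-0.2, -1.1, 6.2]
gripper_width: 0.488
```

```bash
python3 -c "from h import *;st()"
```

```text
t8.32 tcp [ 0.6278 -0.0204  0.0569] az 10.7 tz [ 0.001 -0.001 -1.   ] q [ 0.13  0.79 -0.24  1.7   0.27  0.69 -0.06] F [-0.2 -1.1  6.2] M [-0.12  0.2   0.45] w 45.9
```

{"name": "play_rows", "arguments": {"motion": [0,0,0,0,0,4]}}

```text
time_s: 8.45
tcp_pos: [0.6278, -0.0204, 0.0568]
orientation: [0.998, 0.059, 0.001, 0.0]
contact_force: [0.1, 0.2, 5.8]
gripper_width: 0.484
```

```bash
python3 -c "
from h import *
st();d=cam('wrist');save(d,'w2.png');np.save('w2.npy',d,allow_pickle=True)
cv2.imwrite('pics/w2c.png',cv2.resize(d['img'][170:330,220:420],None,fx=4,fy=4,interpolation=2)[:,:,::-1])"
```

```text
t8.45 tcp [ 0.6278 -0.0204  0.0568] az 6.7 tz [ 0.001 -0.001 -1.   ] q [ 0.12  0.79 -0.22  1.7   0.24  0.68 -0.11] F [0.1 0.2 5.8] M [-0.14  0.11  0.46] w 45.5
```

View pics/w2c.png

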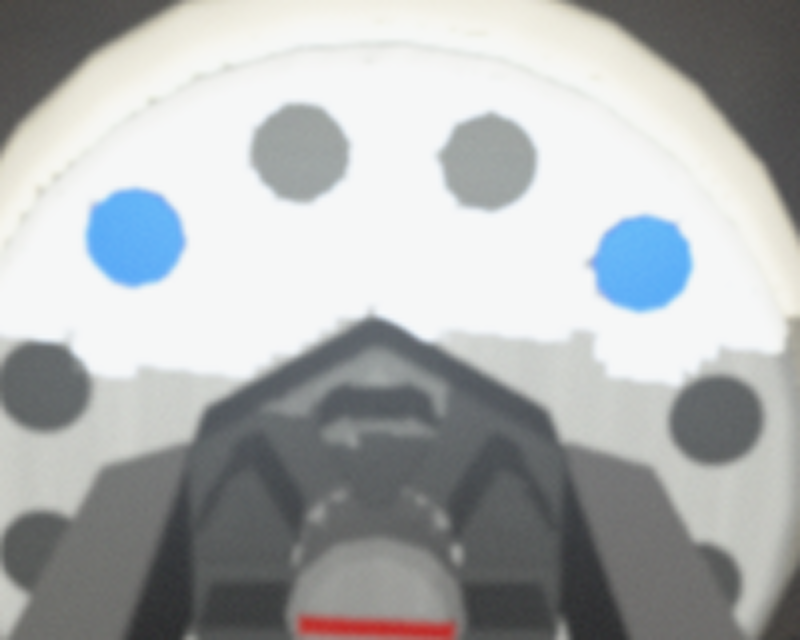

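The crop shows the nut flush in the jaws and turned with the tool, with its slots along the jaw axis. The red line at about (378,628) is about 2–3° off. The moment rose from about 70° of turn and has been level since about 90°, so the nut is tight and this slot is the next one. I finish the last 3°.

{"name": "play_rows", "arguments": {"motion": [0,0,0,0,0,1.5,0,0,0,0,0,1.5]}}

```text
time_s: 8.75
tcp_pos: [0.6278, -0.0204, 0.0567]
orientation: [0.999, 0.033, 0.001, 0.0]
contact_force: [-0.9, -0.0, 6.1]
gripper_width: 0.482
```

```bash
python3 -c "from h import *;s=st();print(s['tau'].round(2))"
```

```text
t8.75 tcp [ 0.6278 -0.0204  0.0567] az 3.8 tz [ 0.001 -0.001 -1.   ] q [ 0.11  0.79 -0.2   1.7   0.23  0.68 -0.15] F [-0.9 -0.   6.1] M [-0.13  0.1   0.12] w 45.3
[ 2.000e-02 -5.389e+01 -2.460e+00 -1.291e+01 -1.400e-01 -3.300e-01
  1.000e-02]
```

{"name": "play_rows", "arguments": {"motion": [0,0,0,0,0,0,0,0,0,0,0,0,0,0,0,0,0,0]}}

```text
time_s: 9.12
tcp_pos: [0.6278, -0.0204, 0.0567]
orientation: [0.999, 0.033, 0.001, 0.0]
contact_force: [0.0, 0.5, 5.2]
gripper_width: 0.484
```

```bash
python3 -c "from h import *;s=st();print(s['tau'].round(2))"
```

```text
t9.12 tcp [ 0.6278 -0.0204  0.0567] az 3.8 tz [ 0.001 -0.    -1.   ] q [ 0.11  0.79 -0.2   1.7   0.23  0.68 -0.15] F [0.  0.5 5.2] M [-0.12  0.15  0.09] w 45.5
[-1.700e-01 -5.382e+01 -2.340e+00 -1.288e+01 -1.000e-01 -3.400e-01
 -5.000e-02]
```

{"name": "play_rows", "arguments": {"motion": [0,0,0,0,0,0,0,0,0,0,0,0,0,0,0,0,0,0,0,0,-1,0,0,0,0,0,-3,0,0,0,0,0,-3,0,0,0,0,0,-3,0,0,0,0,0,-3,0,0,0,0,0,-2,0,0,0,0,0,0,0,0,0,0,0,0,0,0,0], "jaw": 7.2}}

```text
time_s: 10.5
tcp_pos: [0.6266, -0.0202, 0.2054]
orientation: [0.999, 0.033, -0.001, 0.0]
contact_force: [-0.5, 0.6, 0.1]
gripper_width: 0.767
```

```bash
cat > look.py <<'E'
from h import *
import sys
n=sys.argv[1]; st(); d=cam('wrist'); np.save(n+'.npy',d,allow_pickle=True); im=d['img'].astype(int)
c=np.array([.6272,-.02])
def warp(h,S=7e3,N=400):
    g=np.mgrid[0:N,0:N]; X=c[0]+(N/2-g[0])/S; Y=c[1]+(N/2-g[1])/S
    uv=proj(d,np.stack([X,Y,np.full_like(X,h)],-1)).astype(np.float32).reshape(N,N,2)
    return cv2.remap(d['img'],uv[...,0],uv[...,1],cv2.INTER_CUBIC)
cv2.imwrite('pics/'+n+'.png',np.hstack([warp(.092),warp(.082)])[:,:,::-1])
m=np.zeros(im.shape[:2],bool); u,v=proj(d,[[*c,.092]])[0].astype(int); m[max(v-60,0):v+60,u-60:u+60]=1
r=(im[:,:,0]-np.maximum(im[:,:,1],im[:,:,2])>40)&m
ys,xs=np.where(r); P=onz(d,np.c_[xs,ys],.092)[:,:2]; mu=P.mean(0); v=np.linalg.svd(P-mu)[2][0]; print('red',len(xs),mu,'ang',np.degrees(np.arctan2(v[1],v[0])))
b=((im[:,:,2]-im[:,:,0]>60)).astype(np.uint8)
k,_,stt,ce=cv2.connectedComponentsWithStats(b); ce=ce[1:][stt[1:,4]>20]; Q=onz(d,ce,.05)[:,:2]; Q=Q[np.hypot(*(Q-c).T)<.06]; print('blue',Q.round(4).tolist(),Q.mean(0), np.degrees(np.arctan2(*(Q-Q.mean(0))[:,::-1].T)).round(1))
E
python3 look.py l1
```

```text
t10.50 tcp [ 0.6266 -0.0202  0.2054] az 3.8 tz [-0.001 -0.    -1.   ] q [ 0.14  0.6  -0.25  1.58  0.17  0.98 -0.1 ] F [-0.5  0.6  0.1] M [-0.04 -0.08 -0.01] w 72.1
red 61 [ 0.62695849 -0.01977848] ang 3.740272229846739
blue [[0.5918, 0.011], [0.6581, 0.0155], [0.596, -0.0555], [0.6625, -0.0512]] [ 0.62709566 -0.02004096] [ 138.7   48.9 -131.2  -41.3]
```

View pics/l1.png

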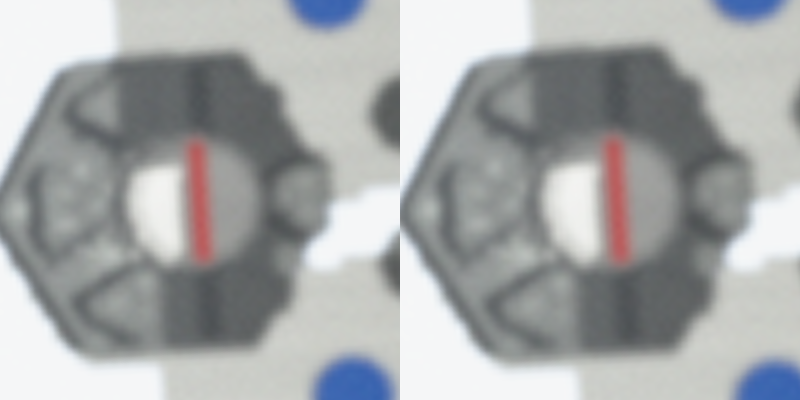

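The rectified crop shows the slots at (202,90) and (212,310), in line with the red line. The flat's edge gives a nut yaw of about 4°. Next, the pin.

{"name": "play_rows", "arguments": {"motion": [-2.5,3.6,0,0,0,0,-2.5,3.6,0,0,0,0,-2.5,3.6,0,0,0,0,-2.5,3.6,0,0,0,0,-2.6,3.5,0,0,0,0], "jaw": 5}}

```text
time_s: 11.18
tcp_pos: [0.5118, -0.2081, 0.2049]
orientation: [0.999, 0.033, -0.001, -0.0]
contact_force: [0.7, -0.1, 0.5]
gripper_width: 0.534
```

{"name": "play_rows", "arguments": {"motion": [0,0,0,0,0,-9.7,0,0,0,0,0,-9.7,0,0,0,0,0,-9.7,0,0,0,0,0,-9.7,0,0,0,0,0,-9.7,0,0,0,0,0,-9.7,0,0,0,0,0,-9.7,0,0,0,0,0,-9.5,0,0,0,0,0,0]}}

```text
time_s: 12.3
tcp_pos: [0.5127, -0.2069, 0.205]
orientation: [0.76, 0.65, -0.0, -0.001]
contact_force: [-0.8, -0.1, -0.4]
gripper_width: 0.528
```

Run:
```python
from h import *
st(); d=cam('wrist'); np.save('p1.npy',d,allow_pickle=True); im=d['img']; save(d,'p1.png')
hsv=cv2.cvtColor(im,cv2.COLOR_RGB2HSV)
m=cv2.inRange(hsv,(5,150,100),(22,255,255))
c=max(cv2.findContours(m,0,1)[0],key=cv2.contourArea); g=cv2.minAreaRect(c); print(g, cv2.boundingRect(c))
print('box .04',onz(d,cv2.boxPoints(g),.04).round(4).tolist(), onz(d,[g[0]],.02))
print('pred px base,tip,top', proj(d,[[.512,-.2075,0],[.582,-.2186,.016],[.512,-.2075,.04]]))
```

```text
t12.30 tcp [ 0.5127 -0.2069  0.205 ] az 81.1 tz [-0.002  0.001 -1.   ] q [ 0.74  0.55 -0.62  1.78  0.39  0.94  1.37] F [-0.8 -0.1 -0.4] M [ 0.07 -0.15 -0.04] w 49.6
((362.43963623046875, 450.93658447265625), (17.008682250976562, 393.00738525390625), 88.32427215576172) (166, 437, 394, 23)
box .04 [[0.7412, -0.4206, 0.04], [0.8046, 0.0456, 0.04], [0.8318, 0.0481, 0.04], [0.7665, -0.4275, 0.04]] [[ 0.79824288 -0.19085045  0.02      ]]
pred px base,tip,top [[313.14308476 225.27511558]
 [313.12240042 292.56951582]
 [313.11803297 232.92334808]]
```

View pics/p1.png

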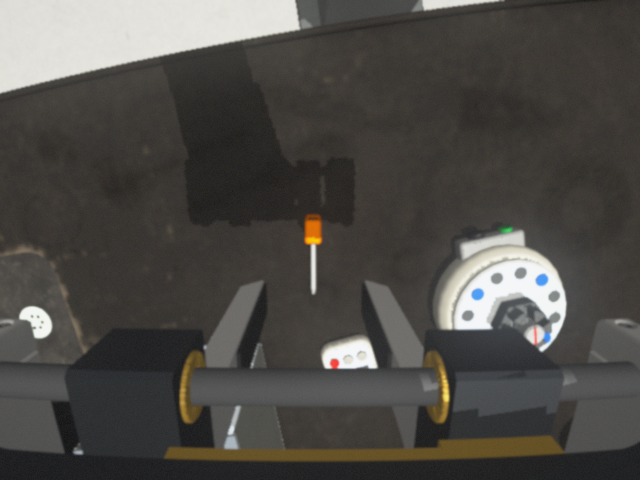

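The view shows the grip at (313,229) and the tip at (314,292), where I predicted them. I refine from this same picture.

Run:
```python
from h import *
d=np.load('p1.npy',allow_pickle=True).item(); im=d['img']
hsv=cv2.cvtColor(im,cv2.COLOR_RGB2HSV)
m=cv2.inRange(hsv,(5,150,80),(25,255,255)); m[:195]=0;m[260:]=0
ys,xs=np.where(m); print('grip px',xs.min(),xs.max(),ys.min(),ys.max(),xs.mean())
w=(im.min(2)>110); r=np.zeros_like(w); r[246:300,300:328]=1; ys2,xs2=np.where(w&r)
P=onz(d,np.c_[xs2,ys2],.0165)[:,:2]; mu=P.mean(0); v=np.linalg.svd(P-mu)[2][0]; v*=np.sign(v[0]); l=(P-mu)@v
tip=mu+v*l.max(); print('ang',np.degrees(np.arctan2(v[1],v[0])),'tip',tip,'start',mu+v*l.min(),'origin',tip-v*.072)
# grip top edges: near edge rows at y min -> top far edge z=.04 
o=tip-.072*v; n=np.array([-v[1],v[0]])
for a,b in((12,8),(12,-8),(-12,8),(-12,-8)):
    q=o+v*a/1e3+n*b/1e3; print(a,b,proj(d,[[*q,.04],[*q,0]]).round(1).tolist())
rel([*o,.009],np.degrees(np.arctan2(v[1],v[0]))+90)
```

```text
grip px 304 321 214 244 312.5403846153846
ang -8.803733249046957 tip [ 0.58342736 -0.21889882] start [ 0.53058307 -0.21071457] origin [ 0.51227564 -0.20787921]
12 8 [[321.0, 245.3], [320.3, 236.5]]
12 -8 [[304.6, 245.3], [305.5, 236.5]]
-12 8 [[321.1, 221.0], [320.3, 214.5]]
-12 -8 [[304.4, 221.1], [305.3, 214.5]]
shift cm [-0.11 -0.   19.61] turn z -0.2
```

{"name": "play_rows", "arguments": {"motion": [-0.1,0,3.5,0,0,-0.2,0,0,3.5,0,0,0,0,0,3.5,0,0,0,0,0,3.5,0,0,0,0,0,2.5,0,0,0,0,0,2,0,0,0,0,0,1.1,0,0,0,0,0,0,0,0,0]}}

```text
time_s: 13.35
tcp_pos: [0.5127, -0.2079, 0.0095]
orientation: [0.759, 0.652, -0.0, -0.0]
contact_force: [0.1, -0.6, 0.3]
gripper_width: 0.527
```

```bash
python3 -c "
from h import *
st();rel([.5123,-.2079,.009],81.2)"
```

```text
t13.35 tcp [ 0.5127 -0.2079  0.0095] az 81.3 tz [-0.001  0.    -1.   ] q [ 0.6   0.82 -0.42  1.92  0.63  0.54  1.17] F [ 0.1 -0.6  0.3] M [ 0.07 -0.13  0.01] w 49.5
shift cm [-0.01 -0.04  0.05] turn z 0.1
```

{"name": "play_rows", "arguments": {"motion": [0,0,0,0,0,0,0,0,0,0,0,0,0,0,0,0,0,0,0,0,0,0,0,0,0,0,0,0,0,0,0,0,0,0,0,0,0,0,0,0,0,0,0,0,0,0,0,0], "jaw": 1, "newtons": 25}}

```text
time_s: 14.35
tcp_pos: [0.5133, -0.2082, 0.0103]
orientation: [0.758, 0.652, 0.0, 0.0]
contact_force: [-1.1, 0.0, 4.8]
gripper_width: 0.171
```

{"name": "play_rows", "arguments": {"motion": [0,0,-1,0,0,0,0,0,-3,0,0,-2,0,0,-3,0,0,-3,0,0,-3,0,0,-4,0,0,-2,0,0,-3.6,0,0,0,0,0,0]}}

```text
time_s: 15.1
tcp_pos: [0.514, -0.2083, 0.1313]
orientation: [0.683, 0.731, 0.001, 0.001]
contact_force: [-0.3, -0.7, -1.2]
gripper_width: 0.167
```

```bash
python3 -c "
from h import *
st();a=np.radians(3.85);rel(np.array([.6271,-.02,.13])-.106*np.array([np.cos(a),np.sin(a),0]),93.85)"
```

```text
t15.10 tcp [ 0.514  -0.2083  0.1313] az 93.9 tz [ 0.003 -0.001 -1.   ] q [ 0.74  0.66 -0.63  1.85  0.53  0.8   1.47] F [-0.3 -0.7 -1.2] M [ 0.1  -0.15 -0.02] w 15.7
shift cm [18.03  1.97  0.12] turn z 0.1
```

{"name": "play_rows", "arguments": {"motion": [3,0.3,0,0,0,0,3,0.3,0,0,0,0,3,0.3,0,0,0,0,3,0.3,0,0,0,0,3,0.3,0,0,0,0,3,0.5,0,0,0,0,0,0,0,0,0,0,0,0,0,0,0,0]}}

```text
time_s: 16.1
tcp_pos: [0.5199, -0.0282, 0.1292]
orientation: [0.683, 0.731, -0.001, -0.0]
contact_force: [-0.4, -0.1, -0.4]
gripper_width: 0.167
```

Run:
```python
from h import *
s=st();a=np.radians(3.85);rel(np.array([.6271,-.02,.13])-.106*np.array([np.cos(a),np.sin(a),0]),93.85)
d=cam('wrist'); e=cam('top'); f=cam('scene'); np.save('q1.npy',[d,e,f],allow_pickle=True)
zs=s['tcp_pos'][2]+.0057; o=np.array([*s['tcp_pos'][:2],zs]); u=np.array([np.cos(a),np.sin(a),0])
X=[o+u*k for k in (.011,.036,.071)]
for c in(d,e,f): print(proj(c,X).round(1).tolist(), proj(c,[[.6271,-.02,.092]]).round(1).tolist())
A=cv2.resize(d['img'][200:440,200:440],(400,400)); 
u0,v0=proj(f,[X[1]])[0].astype(int); B=cv2.resize(f['img'][v0-40:v0+60,u0-50:u0+50],(400,400),interpolation=2); print('crop org',u0-50,v0-40)
cv2.imwrite('pics/q1.png',np.hstack([A,B])[:,:,::-1])
```

```text
t16.10 tcp [ 0.5199 -0.0282  0.1292] az 93.9 tz [-0.002 -0.001 -1.   ] q [ 0.41  0.62 -0.62  1.94  0.52  0.75  1.13] F [-0.4 -0.1 -0.4] M [ 0.02 -0.15  0.02] w 15.7
shift cm [ 0.1   0.15 -0.08] turn z 0.1
[[313.9, 321.9], [313.9, 364.0], [313.9, 417.6]] [[315.3, 418.7]]
[[352.2, 277.0], [351.4, 264.5], [350.2, 247.1]] [[348.0, 233.2]]
[[349.9, 229.3], [339.4, 223.9], [325.3, 216.7]] [[311.2, 227.6]]
crop org 289 183
```

View pics/q1.png

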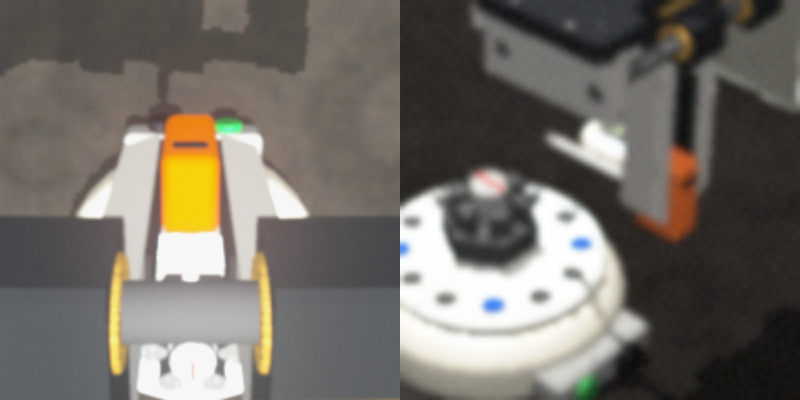

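The held pin is as modelled. In the scene crop its tip is at about (548,135), which is full-frame (326,217) against a predicted (325,217). I lower it to the height of the hole.

{"name": "play_rows", "arguments": {"motion": [0.1,0,1.5,0,0,0,0,0,1.5,0,0,0,0,0,1.5,0,0,0,0,0,1.2,0,0,0,0,0,0,0,0,0,0,0,0,0,0,0]}}

```text
time_s: 17.0
tcp_pos: [0.5208, -0.0259, 0.0731]
orientation: [0.682, 0.731, 0.0, 0.0]
contact_force: [-0.3, -0.2, -0.7]
gripper_width: 0.169
```

Run:
```python
from h import *
s=st();a=np.radians(3.85);rel(np.array([.6271,-.02,.0723])-.035*np.array([np.cos(a),np.sin(a),0]),93.85)
f=cam('scene'); u=np.array([np.cos(a),np.sin(a),0]); o=s['tcp_pos']+[0,0,.0057]; T=o+.071*u
print('tip pred',proj(f,[T,[.6271,-.02,.078]]))
u0,v0=proj(f,[T])[0].astype(int); B=cv2.resize(f['img'][v0-30:v0+30,u0-40:u0+40],(800,600),interpolation=2); print(u0-40,v0-30)
cv2.imwrite('pics/q2.png',B[:,:,::-1])
```

```text
t17.00 tcp [ 0.5208 -0.0259  0.0731] az 94.0 tz [ 0.  0. -1.] q [ 0.35  0.7  -0.54  1.98  0.6   0.62  1.05] F [-0.3 -0.2 -0.7] M [ 0.06 -0.11 -0.01] w 15.9
shift cm [-0.14  7.15  0.08] turn z 0.1
tip pred [[324.00274782 240.38190456]
 [311.32129113 233.22337342]]
284 210
```

View pics/q2.png

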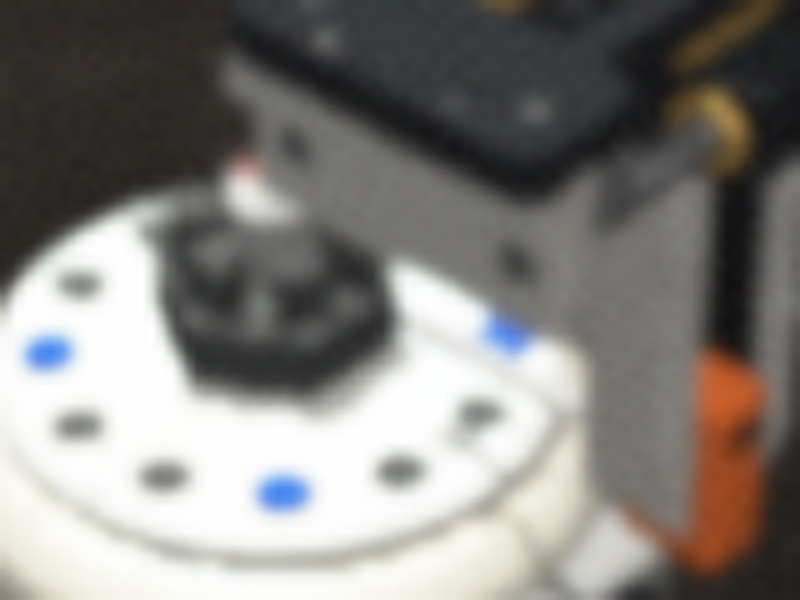

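{"name": "play_rows", "arguments": {"motion": [-0.14,0.5,0.08,0,0,0.1,0,0,0,0,0,0]}}

```text
time_s: 17.3
tcp_pos: [0.5265, -0.0273, 0.0725]
orientation: [0.683, 0.73, 0.0, 0.0]
contact_force: [-0.0, -0.4, -1.1]
gripper_width: 0.171
```

```bash
cat > r.py <<'E'
from h import *
st();a=np.radians(3.85);rel(np.array([.6271,-.02,.0723])-.035*np.array([np.cos(a),np.sin(a),0]),93.85)
E
python3 r.py
```

```text
t17.30 tcp [ 0.5265 -0.0273  0.0725] az 93.8 tz [ 0.001 -0.    -1.   ] q [ 0.35  0.71 -0.54  1.97  0.6   0.63  1.05] F [-0.  -0.4 -1.1] M [ 0.09 -0.15  0.04] w 16.1
shift cm [0.06 6.59 0.03] turn z -0.0
```

{"name": "play_rows", "arguments": {"motion": [0.05,0.5,0.02,0,0,0,0,0.5,0,0,0,0,0,0.5,0,0,0,0,0,0.5,0,0,0,0,0,0.5,0,0,0,0]}}

```text
time_s: 17.92
tcp_pos: [0.5509, -0.0249, 0.0719]
orientation: [0.683, 0.731, 0.0, -0.0]
contact_force: [0.5, -0.3, -0.5]
gripper_width: 0.168
```

```bash
python3 r.py
```

```text
t17.93 tcp [ 0.5509 -0.0249  0.0719] az 93.9 tz [-0.  0. -1.] q [ 0.34  0.73 -0.55  1.9   0.59  0.67  1.07] F [ 0.5 -0.3 -0.5] M [ 0.07 -0.1   0.01] w 15.8
shift cm [-0.02  4.14 -0.04] turn z 0.0
```

No contact force, so the pin is on the axis of the hole.

{"name": "play_rows", "arguments": {"motion": [-0.02,0.5,-0.04,0,0,0,0,0.5,0,0,0,0,0,0.5,0,0,0,0,0,0.5,0,0,0,0]}}

```text
time_s: 18.42
tcp_pos: [0.5708, -0.0238, 0.0724]
orientation: [0.683, 0.731, -0.0, 0.0]
contact_force: [1.1, 1.3, -0.4]
gripper_width: 0.167
```

```bash
python3 r.py
```

```text
t18.43 tcp [ 0.5708 -0.0238  0.0724] az 93.9 tz [-0. -0. -1.] q [ 0.34  0.75 -0.55  1.85  0.58  0.71  1.09] F [ 1.1  1.3 -0.4] M [ 0.08 -0.15 -0.02] w 15.7
shift cm [0.   2.14 0.01] turn z 0.0
```

{"name": "play_rows", "arguments": {"motion": [0,0.5,0,0,0,0,0,0.5,0,0,0,0,0,0.4,0,0,0,0]}}

```text
time_s: 18.8
tcp_pos: [0.5848, -0.0228, 0.0724]
orientation: [0.683, 0.731, 0.0, 0.0]
contact_force: [0.7, -0.5, -0.8]
gripper_width: 0.168
```

```bash
python3 r.py
```

```text
t18.80 tcp [ 0.5848 -0.0228  0.0724] az 93.9 tz [ 0.  0. -1.] q [ 0.33  0.77 -0.56  1.81  0.58  0.73  1.1 ] F [ 0.7 -0.5 -0.8] M [ 0.03 -0.09  0.03] w 15.8
shift cm [-0.    0.74  0.01] turn z 0.0
```

{"name": "play_rows", "arguments": {"motion": [0,0.3,0,0,0,0,0,0.2,0,0,0,0,0,0.1,0,0,0,0]}}

```text
time_s: 19.18
tcp_pos: [0.5905, -0.0225, 0.0724]
orientation: [0.683, 0.731, -0.0, -0.0]
contact_force: [-0.7, 1.0, -1.0]
gripper_width: 0.17
```

```bash
python3 r.py
```

```text
t19.18 tcp [ 0.5905 -0.0225  0.0724] az 93.9 tz [-0.  0. -1.] q [ 0.33  0.78 -0.56  1.79  0.58  0.74  1.11] F [-0.7  1.  -1. ] M [ 0.07 -0.14  0.04] w 15.9
shift cm [0.   0.17 0.01] turn z 0.0
```

{"name": "play_rows", "arguments": {"motion": [0,0.1,0,0,0,0,0,0.05,0,0,0,0,0,0.05,0,0,0,0]}}

```text
time_s: 19.55
tcp_pos: [0.5924, -0.0223, 0.0724]
orientation: [0.683, 0.731, -0.0, 0.0]
contact_force: [0.5, -0.7, -1.0]
gripper_width: 0.172
```

```bash
python3 r.py
```

```text
t19.55 tcp [ 0.5924 -0.0223  0.0724] az 93.9 tz [-0. -0. -1.] q [ 0.33  0.78 -0.56  1.79  0.58  0.75  1.11] F [ 0.5 -0.7 -1. ] M [ 0.1  -0.11  0.01] w 16.1
shift cm [ 0.   -0.02  0.01] turn z 0.0
```

{"name": "play_rows", "arguments": {"motion": [0,0.05,0,0,0,0,0,0.05,0,0,0,0]}}

```text
time_s: 19.8
tcp_pos: [0.5934, -0.0223, 0.0724]
orientation: [0.683, 0.731, -0.0, -0.0]
contact_force: [0.1, -0.0, -0.5]
gripper_width: 0.169
```

```bash
python3 r.py
```

```text
t19.80 tcp [ 0.5934 -0.0223  0.0724] az 93.9 tz [-0. -0. -1.] q [ 0.33  0.78 -0.56  1.78  0.58  0.75  1.11] F [ 0.1 -0.  -0.5] M [ 0.03 -0.08  0.01] w 15.9
shift cm [ 0.   -0.13  0.01] turn z 0.0
```

{"name": "play_rows", "arguments": {"motion": [0,0.05,0,0,0,0,0,0.05,0,0,0,0]}}

```text
time_s: 20.05
tcp_pos: [0.5942, -0.0222, 0.0723]
orientation: [0.683, 0.731, -0.0, -0.0]
contact_force: [-1.0, -0.6, 0.5]
gripper_width: 0.167
```

```bash
python3 r.py
```

```text
t20.05 tcp [ 0.5942 -0.0222  0.0723] az 93.9 tz [-0.001 -0.    -1.   ] q [ 0.33  0.78 -0.56  1.78  0.58  0.75  1.11] F [-1.  -0.6  0.5] M [ 0.08  0.09 -0.05] w 15.7
shift cm [ 0.  -0.2  0. ] turn z 0.0
```

{"name": "play_rows", "arguments": {"motion": [0,0.08,0,0,0,0,0,0.07,0,0,0,0]}}

```text
time_s: 20.3
tcp_pos: [0.5944, -0.0223, 0.0721]
orientation: [0.683, 0.731, -0.001, -0.001]
contact_force: [-4.4, -0.5, 1.4]
gripper_width: 0.166
```

```bash
python3 r.py
```

```text
t20.30 tcp [ 0.5944 -0.0223  0.0721] az 93.9 tz [-0.003 -0.001 -1.   ] q [ 0.33  0.78 -0.56  1.78  0.58  0.75  1.11] F [-4.4 -0.5  1.4] M [ 0.08  1.06 -0.05] w 15.6
shift cm [ 0.01 -0.22 -0.02] turn z 0.0
```

Contact: -4.4 N along x, so the grip has met the nut. I ease off and let go.

{"name": "play_rows", "arguments": {"motion": [0,-0.1,0,0,0,0,0,0,0,0,0,0]}}

```text
time_s: 20.55
tcp_pos: [0.5943, -0.0222, 0.0721]
orientation: [0.683, 0.731, -0.0, -0.0]
contact_force: [-3.0, -0.4, -0.6]
gripper_width: 0.171
```

{"name": "play_rows", "arguments": {"motion": [0,0,0,0,0,0,0,0,0,0,0,0,0,0,0,0,0,0,0,0,0,0,0,0,0,0,0,0,0,0,0,0,-1,0,0,0,0,0,-2,0,0,0,0,0,-3,0,0,0,0,0,-4,0,0,0,0,0,-4,0,0,0,0,0,0,0,0,0], "jaw": 4}}

```text
time_s: 21.92
tcp_pos: [0.5972, -0.0215, 0.2163]
orientation: [0.683, 0.731, 0.003, 0.003]
contact_force: [-0.6, 0.0, -0.2]
gripper_width: 0.423
```

{"name": "play_rows", "arguments": {"motion": [0,-4,0,0,0,0,0,-4,0,0,0,0,0,0,0,0,0,0]}}

```text
time_s: 22.3
tcp_pos: [0.5118, -0.0283, 0.2119]
orientation: [0.683, 0.731, -0.002, -0.001]
contact_force: [0.2, -0.6, -0.7]
gripper_width: 0.426
```

Run:
```python
from h import *
st(); d=cam('wrist'); f=cam('scene'); t=cam('top'); np.save('z.npy',[d,f,t],allow_pickle=True)
a=np.radians(3.85);u=np.array([np.cos(a),np.sin(a),0]); H=np.array([.6271,-.02,.078])
for c in (d,f): print(proj(c,[H-.048*u,H+.036*u,H-.036*u+[0,0,.024]]).round(1).tolist())
def crop(c,w):
    x,y=proj(c,[H])[0].astype(int); p=cv2.copyMakeBorder(c['img'],w,w,w,w,0); return cv2.resize(p[y:y+2*w,x:x+2*w],(400,400),interpolation=2),(x-w,y-w)
A,o1=crop(d,70);B,o2=crop(f,45); print(o1,o2)
cv2.imwrite('pics/z.png',np.hstack([A,B])[:,:,::-1])
```

```text
t22.30 tcp [ 0.5118 -0.0283  0.2119] az 93.9 tz [-0.004 -0.002 -1.   ] q [ 0.48  0.5  -0.7   1.87  0.4   0.92  1.23] F [ 0.2 -0.6 -0.7] M [ 0.03 -0.18  0.04] w 40.1
[[314.7, 311.7], [314.7, 389.1], [314.7, 335.5]]
[[329.2, 243.0], [298.6, 226.2], [324.7, 230.8]]
(np.int64(244), np.int64(287)) (np.int64(266), np.int64(188))
```

View pics/z.png

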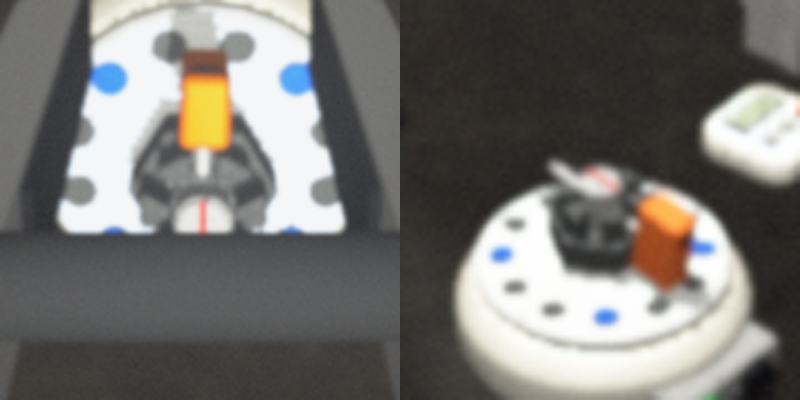

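The left crop shows the grip at (205,110) with its shank running along the red line into the slot. The right crop shows the tip coming out of the far side at (550,165), full-frame (300,225), against a predicted (299,226). The timer has not moved, and the arm is clear.

Run:
```python
from h import *
d,f,t=np.load('z.npy',allow_pickle=True); a=np.load('top0.npy',allow_pickle=True).item()
D=np.abs(t['img'].astype(int)-a['img']).max(2)
for n,(x,y) in dict(timer=(424,218),beaker=(216,206),vial=(216,292)).items(): print(n,(D[y-18:y+18,x-18:x+18]>60).sum())
print(sign_off())
```

```text
timer 0
beaker 0
vial 0
the job is handed in; nothing more can be done
None
```

The rotor is secured and the job is handed in at about 22 s of the 67 s allowed. No verdict is reported, and one check, the nut's moment, came out lower than expected.

- **Nut:** I gripped the flats with 50 N and turned the nut about 115° clockwise. It came up on the washer at about 70°, and I stopped at the next slot in line with the cross-hole. The camera then showed slot and hole within about 1°.
- **Pin:** I pushed it in from the -x side until the grip met the nut, felt as 4.4 N of resistance, and let go. The last images show the grip at the nut and the tip coming out of the far side within about 2 pixels of where it should be. It may have sagged slightly, within the hole's play.
- **Bystanders:** The vial, beaker and timer show no change between the first and last top pictures.
- **Check that disagreed:** The moment levelled off at about 0.45 N m, not the stated 0.8. It had been about 0.1 while the nut was loose, and it read lower when I turned more slowly. I judged the nut tight from where the moment rose and levelled off. The slot after this one would have been about 1.85 rad past the washer, beyond the overtightening limit. I could not measure the washer force directly.

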